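# Restock the can rack and close its transport lock

## Task

A spray can has tipped out of the blue rack: stand it upright on the yellow mark in the rack's lane, without upsetting or shifting the cans beside it, and let go. Then slide the red lock knob, under the hood on the rack's front, to the left until it is fully home at its end stop and the green flag is all the way up; feel for the stop, do not force it.

Things in the scene. Friction and masses are not known exactly. Their poses are not given: they have to be found in the camera images.
- tipped_can: The tipped can, lying on the bench left of the rack, its cap roughly towards the robot: blue spray can with a narrow red cap, 65 mm across, 220 mm tall: the body is 65 mm wide up to 190 mm, the round cap is 34 mm wide from 190 to 220 mm; about 0.4 kg. Origin at the centre of its underside, z axis towards the cap. 
- can_a: A can standing in the rack: blue spray can with a narrow red cap, 65 mm across, 220 mm tall: the body is 65 mm wide up to 190 mm, the round cap is 34 mm wide from 190 to 220 mm; about 0.4 kg. Origin at the centre of its underside, z axis towards the cap. 
- can_b: Another can standing in the rack: blue spray can with a narrow red cap, 65 mm across, 220 mm tall: the body is 65 mm wide up to 190 mm, the round cap is 34 mm wide from 190 to 220 mm; about 0.4 kg. Origin at the centre of its underside, z axis towards the cap. 
- place_mark: Flat yellow dot, 66 mm across, on the lane floor at the free one of the rack's three places (85 mm apart); origin at its centre, on the lane floor, 6 mm above the bench.
- rack: Blue and grey sheet-metal rack, fixed to the bench. Origin on the bench under the lane's middle; x points away from the robot, y along the lane to the left. Lane floor 6 mm high, x -41 to 40 mm, y -139 to 139 mm; back rim 30 mm high, end walls 45 mm. Foot plate 6 mm high, forward to x = -98 mm.
- hood_edge (a point): Middle of the hood's front lower edge, 107 mm up. The grey lock housing stands along the rack's front, 113 mm high, rack x -57 to -41 mm; the 6 mm thick hood juts 15 mm forward from its top (to x = -72 mm) over the knob, so the knob must be reached with the tool tilted, from the robot's side.
- lock_knob_grip (a point): Grip point of the red lock knob: a block 16 mm wide (rack y), 30 mm high, sticking out 38 mm from the housing's front face; the point is at the middle of its width and height (45 mm above the bench), 28 mm out from the face.
- lock_knob (a joint): Travel of the lock knob along rack +y (to the left as the robot sees it), in m; 0 is the far right end. It slides stiffly (about 5 N). The end stop is set differently on every rack, hidden in the housing, somewhere between 0.05 and 0.085; the last 8 mm before it raise the flag against a light spring, then the knob stops hard.
- lock_flag (a joint): Green flag pin, 10 mm across, on top of the housing near its left end, in m: 0 is down, 0.008 all the way up (lock home). It is driven by the knob; do not handle it.
- lock_overload (a joint): How far the hidden end stop has slipped in its clamp, in m; 0 as set. It holds some 20 N beyond the knob's own friction and must not slip by more than 2 mm: 10 to 15 N on the knob in all bring the lock home.
There are look-alikes about, which are no part of the job. What is shaped like the can_a but purple is not meant.

How it is judged:
On the way, in this order (a step that is already met when the one before it is completed fails the run):
1. the tipped can stands upright on the yellow mark in the lane, released (angle between tipped_can's own z axis and vertical below 0.1 rad and horizontal distance between tipped_can and place_mark below 0.02 m and height (world z) of tipped_can below 0.012 m and contact force between the fingers and tipped_can below 0.1 N and linear speed of tipped_can below 0.02 m/s), for 0.2 s.
2. the lock knob has been slid home: the flag is up (value of joint lock_flag above 0.0065 m), for 0.2 s.
At the end, for the whole second after the job is handed in: The tipped can stands upright (within 0.1 rad) on the lane floor, within 20 mm of the yellow mark's centre, released and at rest; the green flag is up by more than 6.5 of its 8 mm; the two other cans stand upright within 20 mm of where they stood (all of step 1 and value of joint lock_flag above 0.0065 m and angle between each of can_a, can_b's own z axis and vertical below 0.1 rad and distance of each of can_a, can_b from where it was at the start of the episode below 0.02 m); the robot touches nothing.
It fails at once if another can in the rack is upset (angle between any of can_a, can_b's own z axis and vertical above 0.35 rad).
It fails at once if the knob is forced: its end stop slips in its clamp (value of joint lock_overload above 0.002 m).
It also fails if it takes over 72 s, if anything falls off the work surface, if the arm or the gripper's body presses on something with over 40 N, if the wrist force passes 120 N, or if a joint passes its speed limit or range.

## Robot

A 6-joint arm with a two-finger parallel gripper is mounted at the origin on a cart in front of the work surface, level with it; the furniture and walls round the work are solid. World frame = base frame: x ahead of the robot, y to its left, z up, the work surface at z = 0. Lengths are in m, angles in rad, forces in N, time in s.
With the tool pointing down it reaches from about 0.35 to 0.775 m from the base axis. Payload 7.3 kg.
Tool frame: the origin (TCP) lies at the very end of the fingers, on their centre line; the grasp point (between the pads) lies 19 mm behind it; z points along the fingers, x is the direction in which the jaws open and shut, and the axes are right-handed (so a half turn about z gives the same grasp; the last joint's range is limited). The gripper opens to 92 mm and grips with 3 to 60 N. Pads are 19 mm wide; open, the fingers measure 130 mm over their backs; the gripper's body (75 mm by 190 mm) begins 47 mm behind the grasp point.
Start: joints at [-1.368, 0.342, 1.524, -0, 1.275, -0.146], TCP at [0.179, -0.493, 0.227] pointing down, gripper open.
Joint ranges: [-2.53, 2.53], [-0.77, 2.02], [0.04, 2.7], [-1, 4.14], [0.28, 2.66], [-3.11, 3.11]. Speed limits (rad/s): [2.57, 2.57, 3.14, 3.14, 3.14, 3.14].

## Interface

Orientations are given as [roll, pitch, yaw] about the fixed x, y, z axes, in that order (R = Rz(yaw) Ry(pitch) Rx(roll)).
In Python, from cell import robot, read_camera, nets gives the robot as it stands. The module is installed in compiled form; this text tells all that it offers.
- The arm moves only by the tool carry_out, never from a script. Its arguments are lists of equal length, an entry for each row: "translation": the shift along the tool's x, y, z in m, a list of three; "turn": the turn, a rotation vector about the tool's x, y, z in rad, a list of three; "gripper": the gripper's target within -1 to 1 (shut at 1, half-way at 0, fully open at -1). A call has 1 to 10 rows; each row shifts and turns the commanded pose from where the row before left it, along the tool's axes as they then stand; what a row does not reach is not made up. A row lasts 1/10 s, in which the tool goes at most 50 mm and 8.59 degrees, less where a joint would pass 70% of its speed; a pose out of reach is approached as far as the arm can. A call with a gripper value outside its range is refused whole. The fingers move at their own pace and stop on an object; "squeeze" is the grip in N (left out, the last holds). Time passes only in rows, so rows that do not move let the fingers close. It gives the time, the measured TCP pose, the force and the opening at its end, in the units of the state.
- robot.observe(): the state, without advancing time (a new reading comes with each control period).
- read_camera(name): name is "scene" or "side" or "wrist"; returns a dict with "img" (400x640x3 uint8, red, green, blue), "fx", "fy", "cx", "cy" (pixels), "world_from_camera" (4x4, takes a point from camera to world coordinates). Camera axes: x right, y down, z forward; pixel columns grow to the right and rows downward; lengths in m; the calibration is good to about 2 mm. The wrist camera is an equidistant fisheye: a pixel r from the principal point sees the ray r / f radians off the axis. A picture is of the moment at which its call begins. There is no depth.
- robot.hand_in(): hands the job in, once; it reports no verdict.
Trained networks look in a picture, given as the dict that the camera call returned (one of the last four; its "shot" number tells which), for a name from the list of things; names that differ only in an ending like _2 or _b are one class to them, and where a whole thing is asked for, a point or a joint stands for the part that bears it (a point fixed in the world has none). Each returns a list of dicts, best first, with "score" (0 to 1); they miss things now and then, are a little off and sometimes report something else, mostly with a low value. They report only what shows in the picture. A call takes as long as a camera call. They do not tell look-alikes from the thing itself.
- nets.regions_of(picture, name): "region" (400x640 bool, what is visible of it) and "pixel" ([column, row] in pixels, amid what is visible of it).
- nets.tip_of(picture, name): "pixel" ([column, row] in pixels: a listed point, or the origin of a listed thing).
The state is a dict: "time": time; "qpos": joint angles; "qvel": joint speeds; "joint_efforts": joint torques, N m; "tool_pos": TCP position; "tool_rot": TCP orientation; "contact_force": force on the tool from outside, world axes, zero at the start; "torque": the same for the moment, N m; "opening": finger opening in m.
Only numpy, scipy, OpenCV 4.12 (cv2) and the standard library are available. Lean on these libraries where they do the work, as an engineer would, in place of code of your own. Each camera call takes 0.05 s, during which the arm holds its last target. There are 200 camera calls.

## Working session

There is one attempt and no reset: what is moved stays moved. The work goes in short steps, Python scripts to look and compute and a tool call to move; the robot and the scene stay as the last step left them, time stands still between calls to the robot, and variables do not carry over. Pictures are saved under pics/ and viewed, about 8 in all and at most 12, crops included, and the job is handed in when it is done.

Besides the shell and the picture viewer there is one more tool, called after "Emit:" in YAML: its name, and indented under it one key for each argument. carry_out: Moves the arm, as the interface text tells. Its arguments: {"type":"object","properties":{"translation":{"type":"array","items":{"type":"array","items":{"type":"number"}}},"turn":{"type":"array","items":{"type":"array","items":{"type":"number"}}},"gripper":{"type":"array","items":{"type":"number"}},"squeeze":{"type":"number"}},"required":["translation","turn","gripper"]}

```bash
mkdir -p pics; cat > h.py <<'E'
import numpy as np, cv2
from cell import robot, read_camera, nets
from scipy.spatial.transform import Rotation as R
def ray(p,px):
    T=np.array(p["world_from_camera"]);u=(px[0]-p["cx"])/p["fx"];v=(px[1]-p["cy"])/p["fy"]
    if p.get("name")=="wrist":
        r=np.hypot(u,v);s=np.sin(r)/r if r>1e-9 else 1;d=np.array([u*s,v*s,np.cos(r)])
    else: d=np.array([u,v,1.])
    d=T[:3,:3]@d;return T[:3,3],d/np.linalg.norm(d)
def tri(rs):
    A=0;b=0
    for o,d in rs:
        M=np.eye(3)-np.outer(d,d);A=A+M;b=b+M@o
    x=np.linalg.solve(A,b);return x,[np.linalg.norm((np.eye(3)-np.outer(d,d))@(x-o)) for o,d in rs]
def atz(p,px,z):
    o,d=ray(p,px);return o+d*(z-o[2])/d[2]
def cam(n):
    p=read_camera(n);p["name"]=n;return p
def save(p,f,crop=None,s=1):
    im=p["img"][:,:,::-1]
    if crop:im=im[crop[1]:crop[3],crop[0]:crop[2]]
    cv2.imwrite("pics/"+f,cv2.resize(im,None,fx=s,fy=s,interpolation=cv2.INTER_CUBIC))
E
python3 - <<'E'
from h import *
im=[]
for n in ["scene","side"]:
    p=cam(n);im.append(p["img"])
    print(n,np.round(p["world_from_camera"],3).tolist(),p["fx"])
    for t in ["tipped_can","place_mark","rack","hood_edge","lock_knob_grip"]:
        for f in (nets.tip_of,nets.regions_of):
            print(t,f.__name__,[(np.round(r["pixel"]).tolist(),round(r["score"],2), np.round(atz(p,r["pixel"],{"place_mark":.006,"rack":0,"hood_edge":.107,"lock_knob_grip":.045}.get(t,.03)),3).tolist()) for r in f(p,t)])
    save(p,n+"0.png")
E
```

```text
scene [[0.032, 0.722, -0.691, 1.318], [0.999, -0.028, 0.017, 0.202], [-0.007, -0.691, -0.723, 0.933], [0.0, 0.0, 0.0, 1.0]] 495.8729088478845
tipped_can call [([412.0, 251.0], 0.69, [0.633, 0.437, 0.03])]
tipped_can call [([391.0, 226.0], 0.9, [0.556, 0.399, 0.03])]
place_mark call [([224.0, 258.0], 0.94, [0.62, 0.005, 0.006]), ([263.0, 212.0], 0.68, [0.479, 0.089, 0.006])]
place_mark call [([224.0, 260.0], 0.72, [0.626, 0.005, 0.006])]
rack call [([260.0, 265.0], 0.77, [0.638, 0.087, 0.0])]
rack call [([241.0, 249.0], 0.97, [0.591, 0.04, 0.0])]
hood_edge call [([265.0, 214.0], 0.57, [0.576, 0.105, 0.107])]
hood_edge call [([241.0, 250.0], 0.71, [0.675, 0.059, 0.107])]
lock_knob_grip call [([261.0, 263.0], 0.36, [0.666, 0.096, 0.045])]
lock_knob_grip call []
side [[-0.857, -0.273, 0.436, 0.032], [-0.515, 0.492, -0.702, 1.023], [-0.023, -0.827, -0.562, 0.753], [0.0, 0.0, 0.0, 1.0]] 484.5911435466204
tipped_can call [([222.0, 262.0], 0.85, [0.638, 0.436, 0.03])]
tipped_can call [([264.0, 267.0], 0.62, [0.547, 0.401, 0.03])]
place_mark call []
place_mark call [([332.0, 186.0], 0.51, [0.591, 0.008, 0.006])]
rack call [([300.0, 201.0], 0.57, [0.639, 0.108, 0.0])]
rack call [([310.0, 198.0], 0.84, [0.621, 0.081, 0.0])]
hood_edge call [([322.0, 170.0], 0.62, [0.576, 0.093, 0.107])]
hood_edge call [([313.0, 196.0], 0.78, [0.536, 0.204, 0.107])]
lock_knob_grip call [([335.0, 189.0], 0.55, [0.55, 0.069, 0.045])]
lock_knob_grip call [([334.0, 188.0], 0.54, [0.555, 0.066, 0.045])]
```

```bash
python3 - <<'E'
import cv2,numpy as np
a=cv2.imread("pics/scene0.png")[120:370,130:530];b=cv2.imread("pics/side0.png")[100:350,130:530]
cv2.imwrite("pics/c0.png",cv2.resize(np.vstack([a,b]),None,fx=1.2,fy=1.2,interpolation=cv2.INTER_CUBIC))
E
```

```text
(no output)
```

View pics/c0.png

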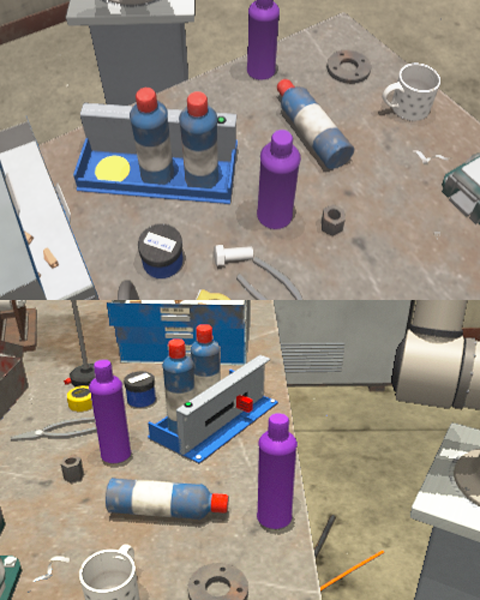

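The picture shows the mark free at the rack's right-hand place. The tipped can lies with its cap towards the robot, at scene pixel (367,192). Purple look-alikes stand at about (348,180) and (361,303). The knob is visible in the side view at about (334,188).

```bash
python3 - <<'E'
from h import *
s=robot.observe();print({k:np.round(v,3).tolist() for k,v in s.items()})
P={}
for n in ["scene","side"]:
    p=cam(n);P[n]=p
    hsv=cv2.cvtColor(p["img"],cv2.COLOR_RGB2HSV)
    def blobs(m,nm,z,mn=25):
        k,l,st,c=cv2.connectedComponentsWithStats(m.astype(np.uint8))
        for i in range(1,k):
            if st[i,4]>mn: print(n,nm,c[i].round(1).tolist(),st[i].tolist(),[np.round(atz(p,c[i],zz),3)[:2].tolist() for zz in z])
    H,S,V=hsv[...,0],hsv[...,1],hsv[...,2]
    blobs(((H<6)|(H>174))&(S>170)&(V>90),"red",(.0325,.045,.205),40)
    blobs((H>22)&(H<34)&(S>120)&(V>120),"yel",(.006,),60)
    blobs((H>50)&(H<75)&(S>150)&(V>60),"green",(.113,),8)
    m=(H>134)&(H<160)&(S>90);k,l,st,c=cv2.connectedComponentsWithStats(m.astype(np.uint8))
    for i in range(1,k):
        if st[i,4]>300:
            x,y,w,h,a=st[i];px=(x+w/2,y+h-7);print(n,"purple",st[i].tolist(),np.round(atz(p,px,0),3))
    for t in ["can_a"]:
        print([(np.round(r["pixel"]).tolist(),round(r["score"],2),np.round(atz(p,r["pixel"],.006),3).tolist()) for r in nets.tip_of(p,t)])
E
```

```text
{'time': 1.1, 'qpos': [-1.368, 0.342, 1.524, 0.0, 1.275, -0.146], 'qvel': [0.002, -0.002, -0.0, -0.001, -0.001, -0.001], 'joint_efforts': [-0.004, -43.116, -24.448, 0.072, 0.048, -0.0], 'tool_pos': [0.179, -0.493, 0.227], 'tool_rot': [3.142, -0.0, -1.222], 'contact_force': [0.106, -0.305, 0.736], 'torque': [-0.073, -0.048, 0.043], 'opening': 0.092}
scene red [252.4, 206.9] [243, 200, 17, 13, 119] [[0.485, 0.065], [0.496, 0.067], [0.644, 0.091]]
scene red [295.3, 209.5] [286, 203, 16, 13, 82] [[0.498, 0.171], [0.509, 0.171], [0.655, 0.177]]
scene yel [223.7, 260.4] [210, 251, 28, 20, 444] [[0.626, 0.004]]
scene yel [44.7, 328.0] [29, 298, 33, 61, 1325] [[0.785, -0.351]]
scene yel [307.4, 381.4] [292, 362, 35, 38, 551] [[0.918, 0.191]]
scene purple [336, 109, 27, 77, 1640] [0.362 0.316 0.   ]
scene purple [344, 228, 36, 83, 2228] [0.749 0.312 0.   ]
[([360.0, 299.0], 0.94, [0.74, 0.308, 0.006]), ([222.0, 259.0], 0.73, [0.623, 0.001, 0.006]), ([348.0, 177.0], 0.61, [0.36, 0.313, 0.006]), ([299.0, 265.0], 0.6, [0.646, 0.179, 0.006]), ([261.0, 261.0], 0.55, [0.63, 0.091, 0.006])]
side red
[... 313 characters left out ...]
 12, 10, 59] [[1.239, 0.35], [1.218, 0.362], [0.95, 0.511]]
side red [333.2, 185.7] [327, 180, 13, 13, 139] [[0.571, 0.041], [0.561, 0.058], [0.442, 0.276]]
side red [312.5, 269.4] [306, 262, 14, 15, 174] [[0.448, 0.357], [0.441, 0.369], [0.348, 0.517]]
side yel [267.2, 55.0] [252, 54, 32, 3, 92] [[1.44, -0.872]]
side yel [195.7, 183.3] [186, 171, 21, 22, 283] [[0.946, 0.186]]
side green [286.3, 186.2] [284, 185, 5, 3, 11] [[0.61, 0.208]]
side purple [204, 150, 35, 86, 1984] [0.745 0.313 0.   ]
side purple [344, 195, 34, 96, 2522] [ 0.35   0.315 -0.   ]
[([284.0, 210.0], 0.68, [0.647, 0.174, 0.006]), ([227.0, 226.0], 0.59, [0.736, 0.303, 0.006]), ([359.0, 279.0], 0.58, [0.359, 0.31, 0.006])]
```

Emit:
carry_out:
  translation:
    - [0,0,-0.03]
    - [0,0,-0.03]
    - [0,0,-0.03]
    - [0,0,-0.03]
    - [0,0,-0.02]
  turn:
    - [0,0,0]
    - [0,0,0]
    - [0,0,0]
    - [0,0,0]
    - [0,0,0]
  gripper: [-1,-1,-1,-1,-1]

```text
time: 1.8
tool_pos: [0.1795, -0.4936, 0.3691]
tool_rot: [3.141, -0.003, -1.222]
contact_force: [0.4, -0.6, -0.5]
opening: 0.0917
```

```bash
python3 - <<'E'
from h import *
s=robot.observe();print({k:np.round(v,4).tolist() for k,v in s.items() if k in("time","qpos","tool_pos","tool_rot")})
print(R.from_euler("xyz",s["tool_rot"]).as_matrix().round(3))
E
```

```text
{'time': 1.8, 'qpos': [-1.3679, 0.2741, 1.235, 0.0, 1.6296, -0.146], 'tool_pos': [0.1795, -0.4936, 0.3691], 'tool_rot': [3.1412, -0.0028, -1.222]}
[[ 0.342 -0.94   0.001]
 [-0.94  -0.342 -0.003]
 [ 0.003  0.    -1.   ]]
```

Emit:
carry_out:
  translation:
    - [-0.024,-0.041,0]
    - [-0.024,-0.041,0]
    - [-0.024,-0.041,0]
    - [-0.024,-0.041,0]
    - [-0.024,-0.041,0]
    - [-0.024,-0.041,0]
    - [-0.024,-0.041,0]
    - [-0.026,-0.039,0]
  turn:
    - [0,0,0]
    - [0,0,0]
    - [0,0,0]
    - [0,0,0]
    - [0,0,0]
    - [0,0,0]
    - [0,0,0]
    - [0,0,0]
  gripper: [-1,-1,-1,-1,-1,-1,-1,-1]

```text
time: 2.6
tool_pos: [0.4205, -0.198, 0.3669]
tool_rot: [-3.141, -0.001, -1.222]
contact_force: [-0.2, -0.2, -0.1]
opening: 0.0919
```

Emit:
carry_out:
  translation:
    - [-0.042,-0.02,0]
    - [-0.042,-0.02,0]
    - [-0.042,-0.02,0]
    - [-0.042,-0.02,0]
    - [-0.042,-0.02,0]
    - [-0.042,-0.02,0]
    - [-0.042,-0.02,0]
    - [-0.042,-0.02,0]
    - [-0.042,-0.02,0]
    - [-0.042,-0.02,0]
  turn:
    - [0,0,0]
    - [0,0,0]
    - [0,0,0]
    - [0,0,0]
    - [0,0,0]
    - [0,0,0]
    - [0,0,0]
    - [0,0,0]
    - [0,0,0]
    - [0,0,0]
  gripper: [-1,-1,-1,-1,-1,-1,-1,-1,-1,-1]

```text
time: 3.6
tool_pos: [0.4637, 0.2654, 0.3668]
tool_rot: [-3.141, -0.0, -1.222]
contact_force: [0.8, -0.9, 0.7]
opening: 0.0916
```

Emit:
carry_out:
  translation:
    - [-0.042,-0.02,0]
    - [-0.042,-0.02,0]
    - [0,0,0]
    - [0,0,0]
  turn:
    - [0,0,-0.054]
    - [0,0,0]
    - [0,0,0]
    - [0,0,0]
  gripper: [-1,-1,-1,-1]

```text
time: 4.0
tool_pos: [0.47, 0.357, 0.3658]
tool_rot: [3.14, -0.001, -1.166]
contact_force: [0.1, -0.3, 0.3]
opening: 0.0917
```

```bash
python3 - <<'E'
from h import *
s=robot.observe();print({k:np.round(v,4).tolist() for k,v in s.items() if k in("time","qpos","tool_pos","tool_rot")})
p=cam("wrist");save(p,"w1.png")
print(np.round(p["world_from_camera"],3).tolist())
for t in ["tipped_can","place_mark","can_a","hood_edge","lock_knob_grip"]:
    z={"tipped_can":.0325,"hood_edge":.107,"lock_knob_grip":.045}.get(t,.006)
    print(t,[(np.round(r["pixel"]).tolist(),round(r["score"],2),np.round(atz(p,r["pixel"],z),3).tolist()) for r in nets.tip_of(p,t)])
hsv=cv2.cvtColor(p["img"],cv2.COLOR_RGB2HSV);H,S,V=hsv[...,0],hsv[...,1],hsv[...,2]
k,l,st,c=cv2.connectedComponentsWithStats((((H<6)|(H>174))&(S>170)&(V>90)).astype(np.uint8))
for i in range(1,k):
    if st[i,4]>60: print(c[i].round(1),st[i].tolist(),[np.round(atz(p,c[i],z),3)[:2].tolist() for z in (.0325,.045,.21)])
E
```

```text
{'time': 4.0, 'qpos': [0.52, 0.4133, 1.0424, -0.0004, 1.6874, 1.686], 'tool_pos': [0.47, 0.357, 0.3658], 'tool_rot': [3.1402, -0.0006, -1.166]}
[[0.394, -0.886, -0.244, 0.536], [-0.919, -0.38, -0.104, 0.386], [-0.0, 0.265, -0.964, 0.524], [0.0, 0.0, 0.0, 1.0]]
tipped_can [([321.0, 44.0], 0.56, [0.64, 0.438, 0.032])]
place_mark [([522.0, 163.0], 0.67, [0.624, 0.008, 0.006])]
can_a [([325.0, 225.0], 0.93, [0.361, 0.312, 0.006]), ([496.0, 135.0], 0.85, [0.642, 0.089, 0.006]), ([411.0, 33.0], 0.69, [0.73, 0.312, 0.006]), ([462.0, 106.0], 0.6, [0.657, 0.176, 0.006])]
hood_edge [([500.0, 178.0], 0.59, [0.568, 0.108, 0.107])]
lock_knob_grip [([497.0, 192.0], 0.8, [0.547, 0.06, 0.045])]
[524.2 108.4] [515, 95, 25, 29, 409] [[0.71, 0.069], [0.706, 0.077], [0.647, 0.183]]
[564.  149.3] [555, 138, 23, 27, 365] [[0.693, -0.062], [0.689, -0.051], [0.636, 0.1]]
[320.5 175.1] [311, 167, 20, 18, 342] [[0.446, 0.356], [0.448, 0.357], [0.478, 0.367]]
[497.5 186.5] [489, 176, 18, 21, 216] [[0.557, 0.055], [0.556, 0.063], [0.549, 0.174]]
```

View pics/w1.png

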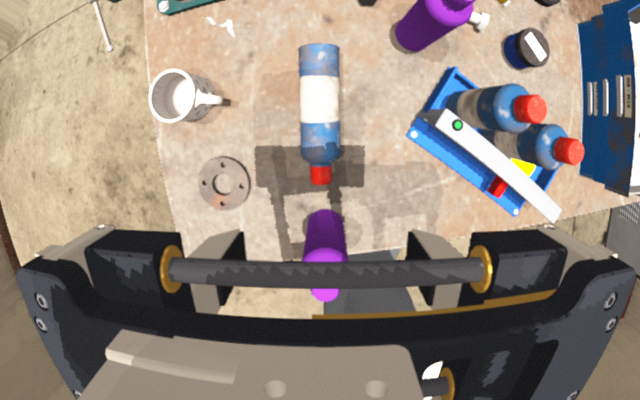

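The wrist view shows the can axis vertical in the image with the cap at (320,175), so the jaws already lie across it. The purple can stands in front of the cap. The measured positions agree across all three cameras. I'll grip the cap from above.

Emit:
carry_out:
  translation:
    - [-0.004,0.012,0.03]
    - [-0.004,0.012,0.045]
    - [0,0,0.045]
    - [0,0,0.045]
    - [0,0,0.045]
    - [0,0,0.045]
    - [0,0,0.04]
    - [0,0,0.025]
    - [0,0,0]
    - [0,0,0]
  turn:
    - [0,0,0]
    - [0,0,0]
    - [0,0,0]
    - [0,0,0]
    - [0,0,0]
    - [0,0,0]
    - [0,0,0]
    - [0,0,0]
    - [0,0,0]
    - [0,0,0]
  gripper: [-1,-1,-1,-1,-1,-1,-1,-1,-1,-1]

```text
time: 5.3
tool_pos: [0.4457, 0.3539, 0.0475]
tool_rot: [-3.141, -0.0, -1.169]
contact_force: [-0.1, -0.3, 0.8]
opening: 0.0916
```

```bash
python3 - <<'E'
from h import *
s=robot.observe();print({k:np.round(v,4).tolist() for k,v in s.items() if k in("time","qpos","tool_pos","tool_rot")})
p=cam("wrist");save(p,"w2.png",(200,60,440,260),2.5)
q=cam("side");save(q,"s2.png",(200,130,440,330),2.5)
E
```

```text
{'time': 5.3, 'qpos': [0.5365, 0.6174, 1.6156, -0.0001, 0.908, 1.7054], 'tool_pos': [0.4457, 0.3539, 0.0475], 'tool_rot': [-3.141, -0.0, -1.1688]}
```

View pics/w2.png

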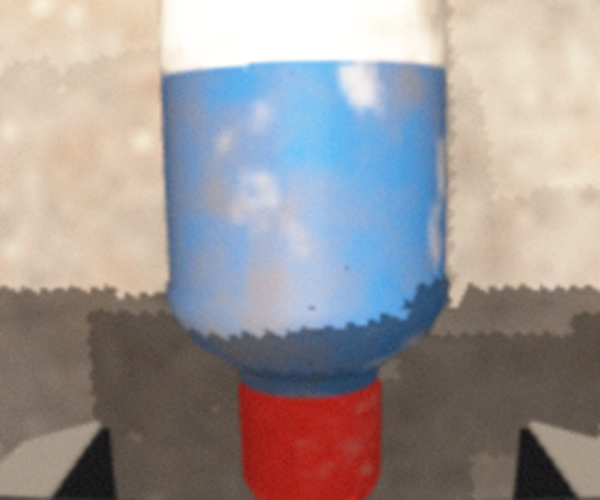

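The cap lies midway between the fingers, at about crop column 311 against a finger midline of 316. I'll lower and grip.

Emit:
carry_out:
  translation:
    - [0,0,0.015]
    - [0,0,0.011]
    - [0,0,0]
    - [0,0,0]
    - [0,0,0]
    - [0,0,0]
    - [0,0,0]
    - [0,0,0]
  turn:
    - [0,0,0]
    - [0,0,0]
    - [0,0,0]
    - [0,0,0]
    - [0,0,0]
    - [0,0,0]
    - [0,0,0]
    - [0,0,0]
  gripper: [-1,-1,-1,1,1,1,1,1]
  squeeze: 15

```text
time: 6.2
tool_pos: [0.4452, 0.3542, 0.0209]
tool_rot: [-3.141, -0.0, -1.168]
contact_force: [0.0, -0.7, 0.8]
opening: 0.0564
```

Emit:
carry_out:
  translation:
    - [0,0,0]
    - [0,0,0]
    - [0,0,0]
    - [0,0,0]
    - [0,0,-0.008]
    - [0,-0.003,-0.012]
    - [0,-0.003,-0.012]
    - [0,-0.003,-0.012]
    - [0,-0.003,-0.012]
    - [0,0,0]
  turn:
    - [0,0,0]
    - [0,0,0]
    - [0,0,0]
    - [0,0,0]
    - [0,0,0]
    - [0,0,0]
    - [0,0,0]
    - [0,0,0]
    - [0,0,0]
    - [0,0,0]
  gripper: [1,1,1,1,1,1,1,1,1,1]
  squeeze: 12

```text
time: 7.2
tool_pos: [0.4569, 0.3593, 0.0784]
tool_rot: [-3.139, 0.0, -1.168]
contact_force: [0.4, -1.3, -2.5]
opening: 0.0335
```

```bash
python3 - <<'E'
from h import *
s=robot.observe();print({k:np.round(v,4).tolist() for k,v in s.items() if k in("torque","contact_force","qpos","tool_pos")})
q=cam("side");save(q,"s3.png",(160,130,420,330),2)
E
```

```text
{'qpos': [0.5345, 0.5929, 1.5557, -0.0001, 0.9906, 1.7027], 'tool_pos': [0.4569, 0.3593, 0.0784], 'contact_force': [0.4372, -1.2756, -2.5163], 'torque': [-0.0058, 0.0794, 0.0162]}
```

View pics/s3.png

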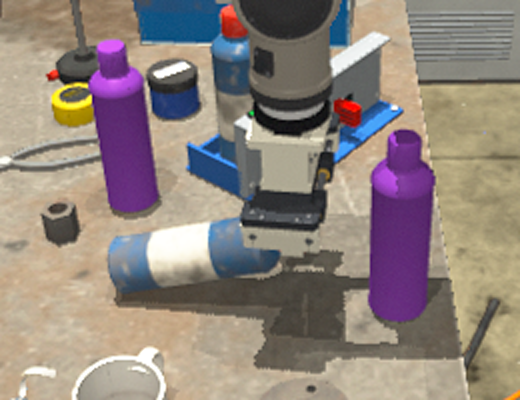

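The cap is lifted and the can pivots in the grip with its base still on the bench. I'll keep lifting.

Emit:
carry_out:
  translation:
    - [0,-0.003,-0.012]
    - [0,-0.004,-0.012]
    - [0,-0.004,-0.012]
    - [0,-0.004,-0.012]
    - [0,-0.004,-0.012]
    - [0,-0.004,-0.012]
    - [0,-0.004,-0.012]
    - [0,-0.004,-0.01]
    - [0,-0.004,-0.01]
    - [0,0,0]
  turn:
    - [0,0,0]
    - [0,0,0]
    - [0,0,0]
    - [0,0,0]
    - [0,0,0]
    - [0,0,0]
    - [0,0,0]
    - [0,0,0]
    - [0,0,0]
    - [0,0,0]
  gripper: [1,1,1,1,1,1,1,1,1,1]

```text
time: 8.25
tool_pos: [0.489, 0.3729, 0.1818]
tool_rot: [-3.14, 0.0, -1.168]
contact_force: [-1.5, -1.1, 4.5]
opening: 0.0336
```

Emit:
carry_out:
  translation:
    - [0,0,-0.01]
    - [0,0,-0.01]
    - [0,0,-0.01]
    - [0,0,-0.01]
    - [0,0,0]
    - [0,0,0]
    - [0,0,0]
  turn:
    - [0,0,0]
    - [0,0,0]
    - [0,0,0]
    - [0,0,0]
    - [0,0,0]
    - [0,0,0]
    - [0,0,0]
  gripper: [1,1,1,1,1,1,1]

```text
time: 8.95
tool_pos: [0.4883, 0.3725, 0.2202]
tool_rot: [3.141, -0.0, -1.168]
contact_force: [0.4, 0.4, -3.6]
opening: 0.0341
```

```bash
python3 - <<'E'
from h import *
s=robot.observe();print({k:np.round(v,4).tolist() for k,v in s.items() if k in("torque","contact_force","qpos","tool_pos","opening")})
q=cam("side");a=q["img"][80:320,160:440,::-1].copy()
q=cam("scene");b=q["img"][80:320,220:500,::-1].copy()
cv2.imwrite("pics/s4.png",cv2.resize(np.hstack([a,b]),None,fx=1.4,fy=1.4))
E
```

```text
{'qpos': [0.527, 0.5127, 1.2711, -0.0002, 1.3582, 1.6951], 'tool_pos': [0.4883, 0.3725, 0.2202], 'contact_force': [0.3714, 0.3502, -3.587], 'torque': [0.0621, -0.0901, -0.0126], 'opening': 0.0341}
```

View pics/s4.png

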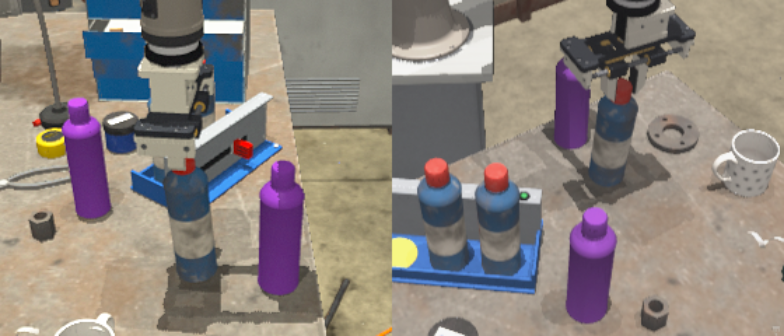

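The can now hangs nearly vertical under the gripper in both views. I'll tighten the grip, raise it, and carry it round in front of the rack.

Emit:
carry_out:
  translation:
    - [0,0,0]
    - [0,0,-0.015]
    - [0,0,-0.03]
    - [0,0,-0.035]
    - [0,0,-0.035]
    - [0,0,-0.02]
    - [0.01,0.004,0]
    - [0.02,0.008,0]
    - [0.03,0.011,0]
    - [0.035,0.014,0]
  turn:
    - [0,0,0]
    - [0,0,0]
    - [0,0,0]
    - [0,0,0]
    - [0,0,0]
    - [0,0,0]
    - [0,0,0]
    - [0,0,0]
    - [0,0,0]
    - [0,0,0]
  gripper: [1,1,1,1,1,1,1,1,1,1]
  squeeze: 25

```text
time: 10.05
tool_pos: [0.4908, 0.2694, 0.3532]
tool_rot: [3.138, -0.0, -1.167]
contact_force: [1.1, 0.2, -3.4]
opening: 0.0333
```

Emit:
carry_out:
  translation:
    - [0.035,0.014,0]
    - [0.035,0.014,0]
    - [0.035,0.014,0]
    - [0.035,0.014,0]
    - [0.035,0.014,0]
    - [0.03,0.011,0]
    - [0.023,0.008,0]
    - [0.015,0.005,0]
    - [0.005,0.002,0]
    - [0,0,0]
  turn:
    - [0,0,0]
    - [0,0,0]
    - [0,0,0]
    - [0,0,0]
    - [0,0,0]
    - [0,0,0]
    - [0,0,0]
    - [0,0,0]
    - [0,0,0]
    - [0,0,0]
  gripper: [1,1,1,1,1,1,1,1,1,1]

```text
time: 11.05
tool_pos: [0.4998, 0.0043, 0.3545]
tool_rot: [3.14, 0.001, -1.169]
contact_force: [0.1, 0.7, -4.1]
opening: 0.0335
```

Emit:
carry_out:
  translation:
    - [0,0,0]
    - [0,0,0]
    - [0,0,0]
    - [0,0,0]
    - [0,0,0]
    - [0,0,0]
    - [0,0,0]
  turn:
    - [0,0,0.09]
    - [0,0,0.11]
    - [0,0,0.13]
    - [0,0,0.11]
    - [0,0,0.09]
    - [0,0,0]
    - [0,0,0]
  gripper: [1,1,1,1,1,1,1]

```text
time: 11.75
tool_pos: [0.5002, 0.0057, 0.3554]
tool_rot: [3.141, 0.0, -1.694]
contact_force: [0.2, 0.1, -5.4]
opening: 0.0333
```

```bash
python3 - <<'E'
from h import *
s=robot.observe();print({k:np.round(v,4).tolist() for k,v in s.items() if k in("torque","contact_force","qpos","tool_pos","opening")})
p=cam("wrist")
for t in ["place_mark","can_a","hood_edge","lock_knob_grip"]:
    z={"hood_edge":.107,"lock_knob_grip":.045}.get(t,.006)
    print(t,[(np.round(r["pixel"]).tolist(),round(r["score"],2),np.round(atz(p,r["pixel"],z),3).tolist()) for r in nets.tip_of(p,t)])
c0=p["img"][:,:,::-1]
q=cam("side");a=q["img"][80:320,200:480,::-1];q=cam("scene");b=q["img"][80:320,120:400,::-1]
for t in ["place_mark"]:
    print(t,[(np.round(r["pixel"]).tolist(),round(r["score"],2),np.round(atz(q,r["pixel"],.006),3).tolist()) for r in nets.tip_of(q,t)])
cv2.imwrite("pics/s5.png",np.vstack([c0[0:300],np.pad(np.hstack([a,b]),((0,0),(40,40),(0,0)))]))
E
```

```text
{'qpos': [-0.1421, 0.228, 1.3323, 0.0001, 1.5818, 1.5523], 'tool_pos': [0.5002, 0.0057, 0.3554], 'contact_force': [0.2088, 0.0724, -5.365], 'torque': [-0.0469, -0.0685, -0.0089], 'opening': 0.0333}
place_mark [([314.0, 86.0], 0.85, [0.624, 0.01, 0.006])]
can_a [([264.0, 83.0], 0.91, [0.641, 0.091, 0.006]), ([212.0, 84.0], 0.79, [0.657, 0.18, 0.006]), ([149.0, 61.0], 0.73, [0.729, 0.3, 0.006])]
hood_edge [([246.0, 132.0], 0.86, [0.566, 0.105, 0.107])]
lock_knob_grip [([282.0, 140.0], 0.72, [0.545, 0.068, 0.045])]
place_mark [([223.0, 261.0], 0.58, [0.627, 0.003, 0.006])]
```

View pics/s5.png

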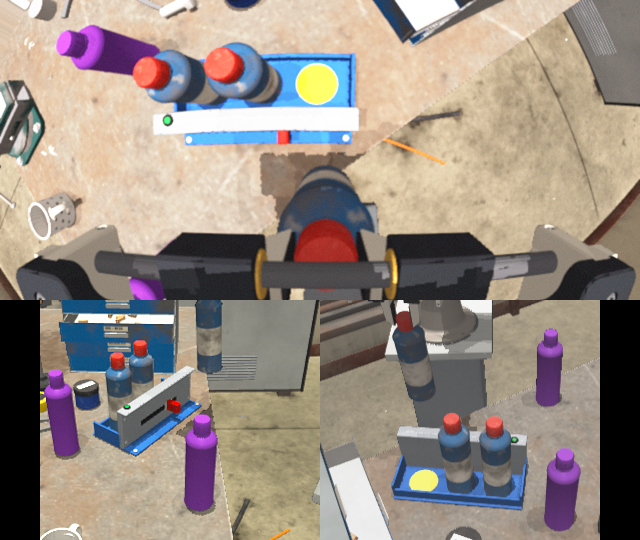

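```bash
cat >> h.py <<'E'
def proj(p,X):
    c=np.linalg.inv(np.array(p["world_from_camera"]))@np.r_[X,1.]
    return [round(float(p["fx"]*c[0]/c[2]+p["cx"]),1),round(float(p["fy"]*c[1]/c[2]+p["cy"]),1)]
E
python3 - <<'E'
from h import *
for n in ["scene","side"]:
    p=cam(n)
    for h in (.215,.205,.1,0): print(n,h,proj(p,[.5002,.0057,.3674-.2085+h]))
    hsv=cv2.cvtColor(p["img"],cv2.COLOR_RGB2HSV);H,S,V=hsv[...,0],hsv[...,1],hsv[...,2]
    print([(r["pixel"],r["score"]) for t in ["tipped_can"] for r in nets.tip_of(p,t)])
    rg=[(r["pixel"],r["score"],r["region"].sum()) for r in nets.regions_of(p,"tipped_can")];print(rg)
    for r in nets.regions_of(p,"tipped_can")[:4]:
        ys,xs=np.nonzero(r["region"])
        if len(ys)<200: continue
        v=cv2.fitLine(np.c_[xs,ys].astype(np.float32),cv2.DIST_L2,0,.01,.01).ravel();print("line",v.round(3),ys.min(),ys.max())
E
```

```text
scene 0.215 [204.0, 95.0]
scene 0.205 [204.8, 99.3]
scene 0.1 [213.3, 140.7]
scene 0 [220.2, 174.9]
[([218.5, 171.0], 0.65), ([297.0, 269.3], 0.65), ([260.2, 265.0], 0.59)]
[([212.7, 138.8], 0.91, np.int64(2456))]
line [  0.247   0.969 213.321 137.439] 90 180
side 0.215 [367.4, 63.5]
side 0.205 [367.2, 67.7]
side 0.1 [365.4, 109.3]
side 0 [363.8, 145.3]
[([369.2, 149.0], 0.95)]
[([369.1, 112.4], 0.93, np.int64(2015))]
line [ 4.00000e-03 -1.00000e+00  3.68854e+02  1.11424e+02] 62 153
```

Emit:
carry_out:
  translation:
    - [0,0,0]
    - [0,0,0]
    - [-0.002,-0.012,0]
    - [-0.003,-0.023,0]
    - [-0.003,-0.027,0]
    - [-0.003,-0.027,0]
    - [-0.003,-0.022,0]
    - [-0.002,-0.012,0]
    - [0,-0.002,0]
    - [0,0,0]
  turn:
    - [0.025,0,0]
    - [0.02,0,0]
    - [0,0,0]
    - [0,0,0]
    - [0,0,0]
    - [0,0,0]
    - [0,0,0]
    - [0,0,0]
    - [0,0,0]
    - [0,0,0]
  gripper: [1,1,1,1,1,1,1,1,1,1]

```text
time: 13.55
tool_pos: [0.626, 0.0049, 0.361]
tool_rot: [-3.097, -0.0, -1.698]
contact_force: [-1.3, 0.2, -4.5]
opening: 0.0334
```

```bash
cat > chk.py <<'E'
from h import *
s=robot.observe();print({k:np.round(v,4).tolist() for k,v in s.items() if k in("tool_rot","contact_force","qpos","tool_pos","opening")})
T=np.array(s["tool_pos"]);z=R.from_euler("xyz",s["tool_rot"]).as_matrix()[:,2]
C=T-.012*z
for n in ["scene","side"]:
    p=cam(n)
    print(n,"exp base",proj(p,C-[0,0,.2085]),"mid",proj(p,C-[0,0,.1035]))
    print([(r["pixel"].round(1) if hasattr(r["pixel"],"round") else r["pixel"],round(r["score"],2),atz(p,r["pixel"],C[2]-.2085).round(3)) for r in nets.tip_of(p,"tipped_can")])
    for r in nets.regions_of(p,"tipped_can")[:4]:
        ys,xs=np.nonzero(r["region"])
        v=cv2.fitLine(np.c_[xs,ys].astype(np.float32),cv2.DIST_L2,0,.01,.01).ravel();print("line",v.round(3),len(ys),"exp slope",np.round((np.array(proj(p,C-[0,0,.2]))-proj(p,C)),1))
E
python3 chk.py
```

```text
{'qpos': [-0.1141, 0.4603, 0.9826, -0.0008, 1.6544, 1.5838], 'tool_pos': [0.626, 0.0049, 0.361], 'tool_rot': [-3.0972, -0.0002, -1.698], 'contact_force': [-1.2934, 0.2273, -4.4908], 'opening': 0.0334}
scene exp base [213.4, 214.6] mid [204.8, 178.3]
[([213.9, 214.7], 0.75, array([0.626, 0.006, 0.164]))]
line [  0.261   0.965 205.204 177.924] 2843 exp slope [17.8 75.5]
side exp base [322.0, 132.8] mid [321.5, 96.0]
[([322.6, 133.9], 0.91, array([0.621, 0.01 , 0.164]))]
```

Emit:
carry_out:
  translation:
    - [0,0.0007,0.015]
    - [0,0.0011,0.025]
    - [0,0.0011,0.025]
    - [0,0.0011,0.025]
    - [0,0.0009,0.02]
    - [0,0.0007,0.015]
    - [0,0.0002,0.005]
    - [0,0,0]
    - [0,0,0]
  turn:
    - [0,0,0]
    - [0,0,0]
    - [0,0,0]
    - [0,0,0]
    - [0,0,0]
    - [0,0,0]
    - [0,0,0]
    - [0,0,0]
    - [0,0,0]
  gripper: [1,1,1,1,1,1,1,1,1]

```text
time: 14.75
tool_pos: [0.6267, 0.0048, 0.2323]
tool_rot: [-3.095, -0.0, -1.698]
contact_force: [-0.5, -0.5, -4.6]
opening: 0.0334
```

```bash
python3 chk.py; python3 - <<'E'
from h import *
q=cam("side");a=q["img"][60:260,200:400,::-1];q=cam("scene");b=q["img"][130:330,140:340,::-1]
cv2.imwrite("pics/s6.png",cv2.resize(np.hstack([a,b]),None,fx=2,fy=2))
E
```

```text
{'qpos': [-0.1141, 0.501, 1.2584, -0.0007, 1.3355, 1.584], 'tool_pos': [0.6267, 0.0048, 0.2323], 'tool_rot': [-3.0949, -0.0001, -1.698], 'contact_force': [-0.4831, -0.5069, -4.5627], 'opening': 0.0334}
scene exp base [222.2, 252.7] mid [215.0, 222.3]
[([224.5, 251.4], 0.64, array([0.623, 0.01 , 0.036]))]
line [  0.263   0.965 215.5   223.08 ] 2225 exp slope [14.8 62.6]
side exp base [322.2, 173.6] mid [321.8, 140.6]
[([324.4, 175.6], 0.83, array([0.615, 0.011, 0.036]))]
line [ 4.10000e-02 -9.99000e-01  3.23019e+02  1.34705e+02] 1066 exp slope [ 0.8 65.9]
```

View pics/s6.png

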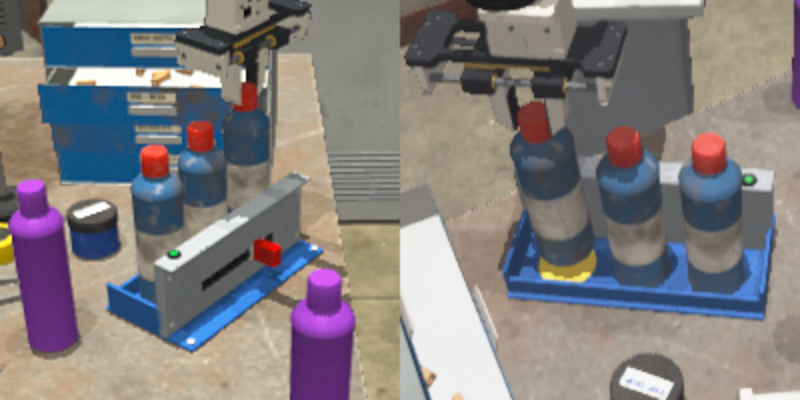

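The can is in the lane between the end wall and its neighbour. In the scene crop its base sits over the yellow dot at about (567,265). I'll lower it the rest of the way.

Emit:
carry_out:
  translation:
    - [0,0.0005,0.012]
    - [0,0.0004,0.008]
    - [0,0.0002,0.004]
    - [0,0.0001,0.003]
    - [0,0,0.002]
    - [0,0,0]
  turn:
    - [0,0,0]
    - [0,0,0]
    - [0,0,0]
    - [0,0,0]
    - [0,0,0]
    - [0,0,0]
  gripper: [1,1,1,1,1,1]
  squeeze: 12

```text
time: 15.75
tool_pos: [0.6286, 0.0047, 0.2064]
tool_rot: [-3.088, -0.0, -1.698]
contact_force: [-2.7, 0.4, 16.4]
opening: 0.0337
```

Emit:
carry_out:
  translation:
    - [0,0,-0.002]
    - [0,0,-0.001]
    - [0,0,0]
    - [0,0,0]
    - [0,0,0]
    - [0,0,0]
    - [0,0,0]
    - [0,0,0]
  turn:
    - [0,0,0]
    - [0,0,0]
    - [0,0,0]
    - [0,0,0]
    - [0,0,0]
    - [0,0,0]
    - [0,0,0]
    - [0,0,0]
  gripper: [1,1,-0.3,-0.3,-0.3,-0.3,-0.3,-0.3]

```text
time: 16.55
tool_pos: [0.6263, 0.0049, 0.205]
tool_rot: [-3.097, -0.0, -1.698]
contact_force: [0.1, 0.6, 0.3]
opening: 0.0593
```

Emit:
carry_out:
  translation:
    - [0,0,-0.015]
    - [0,0,-0.03]
    - [0,0,-0.03]
    - [0,0,-0.03]
    - [0,0,-0.03]
    - [0,0,0]
  turn:
    - [0,0,0]
    - [0,0,0]
    - [0,0,0]
    - [0,0,0]
    - [0,0,0]
    - [0,0,0]
  gripper: [-0.3,-0.3,-0.3,-0.3,-0.3,-0.3]

```text
time: 17.15
tool_pos: [0.6216, 0.0056, 0.3452]
tool_rot: [-3.088, 0.0, -1.698]
contact_force: [-0.2, 0.3, 0.5]
opening: 0.0597
```

```bash
python3 - <<'E'
from h import *
s=robot.observe();print({k:np.round(v,4).tolist() for k,v in s.items() if k in("time","tool_rot","contact_force","qpos","tool_pos","opening")})
pr=[]
caps={}
for n in ["scene","side","wrist"]:
    p=cam(n)
    for t,z in [("can_a",.006),("hood_edge",.107),("lock_knob_grip",.045)]:
        print(n,t,[(np.round(r["pixel"]).tolist(),round(r["score"],2),np.round(atz(p,r["pixel"],z),3).tolist()) for r in nets.tip_of(p,t)])
    hsv=cv2.cvtColor(p["img"],cv2.COLOR_RGB2HSV);H,S,V=hsv[...,0],hsv[...,1],hsv[...,2]
    k,l,st,c=cv2.connectedComponentsWithStats((((H<6)|(H>174))&(S>170)&(V>90)).astype(np.uint8))
    for i in range(1,k):
        if st[i,4]>60: print("  red",c[i].round(1),st[i,4],[np.round(atz(p,c[i],z),3)[:2].tolist() for z in (.045,.211)])
    if n=="wrist": save(p,"w7.png")
E
```

```text
{'time': 17.15, 'qpos': [-0.1139, 0.4446, 1.0491, -0.0007, 1.5939, 1.584], 'tool_pos': [0.6216, 0.0056, 0.3452], 'tool_rot': [-3.0876, 0.0001, -1.6979], 'contact_force': [-0.1911, 0.3104, 0.5475], 'opening': 0.0597}
scene can_a [([296.0, 269.0], 0.71, [0.656, 0.171, 0.006]), ([343.0, 180.0], 0.71, [0.371, 0.298, 0.006]), ([359.0, 298.0], 0.7, [0.736, 0.307, 0.006]), ([260.0, 262.0], 0.55, [0.633, 0.088, 0.006])]
scene hood_edge [([263.0, 211.0], 0.62, [0.567, 0.102, 0.107])]
scene lock_knob_grip []
  red [252.3 207.2] 112 [[0.497, 0.067], [0.651, 0.092]]
  red [294.9 209.4] 85 [[0.508, 0.17], [0.66, 0.176]]
side can_a [([225.0, 226.0], 0.84, [0.74, 0.303, 0.006]), ([285.0, 210.0], 0.82, [0.644, 0.173, 0.006]), ([357.0, 278.0], 0.78, [0.364, 0.308, 0.006])]
side hood_edge [([322.0, 171.0], 0.64, [0.575, 0.095, 0.107])]
side lock_knob_grip [([332.0, 188.0], 0.72, [0.557, 0.07, 0.045])]
  red [323.6 117.1] 151 [[0.8, -0.308], [0.62, 0.004]]
  red [299.8 127.8] 165 [[0.829, -0.198], [0.642, 0.088]]
  red [277.  140.4] 180 [[0.845, -0.088], [0.654, 0.172]]
  red [ 13.5 176.2] 220 [[1.385, 0.456], [1.068, 0.589]]
  red [333.2 185.7] 139 [[0.561, 0.058], [0.437, 0.284]]
wrist can_a [([221.0, 164.0], 0.86, [0.654, 0.177, 0.006]), ([150.0, 131.0], 0.7, [0.735, 0.304, 0.006]), ([273.0, 164.0], 0.56, [0.641, 0.09, 0.006])]
wrist hood_edge [([256.0, 229.0], 0.96, [0.566, 0.108, 0.107])]
wrist lock_knob_grip [([323.0, 168.0], 0.73, [0.629, 0.009, 0.045]), ([295.0, 223.0], 0.37, [0.551, 0.064, 0.045])]
  red [163.2 188.9] 788 [[0.633, 0.275], [0.651, 0.174]]
  red [236.7 190.3] 1051 [[0.613, 0.145], [0.639, 0.092]]
  red [325.5 200.6] 1070 [[0.579, 0.012], [0.618, 0.007]]
```

View pics/w7.png

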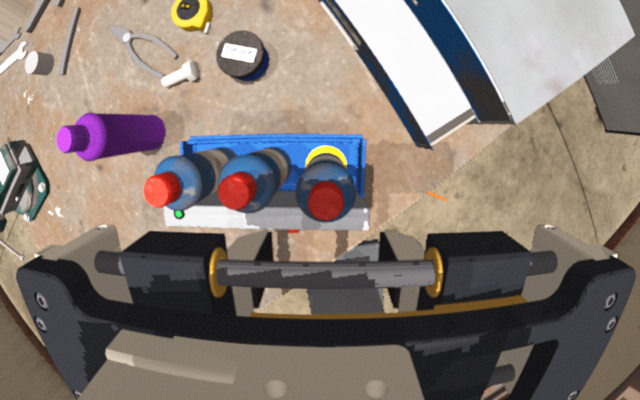

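The can is released. In the wrist view its cap is at (325,200) and only a crescent of the mark shows behind it. I'll check how upright it stands and fit the arm model to test reach for the tilted knob pose.

```bash
python3 - <<'E'
from h import *
from scipy.optimize import least_squares
D=[([.342,1.524,1.275],[.179,-.493,.227]),([.2741,1.235,1.6296],[.1795,-.4936,.3691]),([.4133,1.0424,1.6874],[.47,.357,.3658]),([.6174,1.6156,.908],[.4457,.3539,.0475]),([.5929,1.5557,.9906],[.4569,.3593,.0784]),([.5127,1.2711,1.3582],[.4883,.3725,.2202]),([.228,1.3323,1.5818],[.5002,.0057,.3554]),([.4603,.9826,1.6544],[.626,.0049,.361]),([.501,1.2584,1.3355],[.6267,.0048,.2323]),([.4446,1.0491,1.5939],[.6216,.0056,.3452])]
def fk(v,q):
    h,L1,e,L2,d=v;s1=q[0];s2=s1+q[1];s3=s2+q[2]
    return np.array([L1*np.sin(s1)+L2*np.sin(s2)-e*np.cos(s2)+d*np.sin(s3), h+L1*np.cos(s1)+L2*np.cos(s2)+e*np.sin(s2)+d*np.cos(s3)])
f=lambda v:np.concatenate([fk(v,q)-[np.hypot(*p[:2]),p[2]] for q,p in D])
r=least_squares(f,[.35,.4,0,.4,.25]);v=r.x;print(v.round(3),abs(r.fun).max())
for R0,Z in [(.555,.036),(.555,.15),(.57,.036)]:
  for t in (30,35,40,45):
    g=least_squares(lambda q:np.r_[fk(v,q)-[R0,Z],q.sum()-np.pi+np.radians(t)],[.5,1.6,.5]);print(R0,Z,t,g.x.round(3),round(g.cost,6))
p=cam("scene");print([(r["pixel"],round(r["score"],2),atz(p,r["pixel"],.006).round(3)) for r in nets.tip_of(p,"tipped_can")])
for r in nets.regions_of(p,"tipped_can")[:4]:
    ys,xs=np.nonzero(r["region"]);w=cv2.fitLine(np.c_[xs,ys].astype(np.float32),cv2.DIST_L2,0,.01,.01).ravel();print("line",w.round(3),len(ys))
for B in ([.619,.0055],[.64,.09],[.6525,.173]): print(proj(p,B+[.006]),proj(p,B+[.2]))
save(p,"c8.png",(170,150,330,310),4)
E
```

```text
[ 0.192  0.514 -0.049  0.382  0.292] 0.0017017102681239349
0.555 0.036 30 [0.513 2.081 0.024] 0.0
0.555 0.036 35 [ 0.525  2.144 -0.138] 0.0
0.555 0.036 40 [ 0.547  2.203 -0.307] 0.0
0.555 0.036 45 [ 0.583  2.259 -0.485] 0.0
0.555 0.15 30 [0.291 1.975 0.353] 0.0
0.555 0.15 35 [0.282 2.043 0.206] 0.0
0.555 0.15 40 [0.282 2.109 0.053] 0.0
0.555 0.15 45 [ 0.292  2.173 -0.108] 0.0
0.57 0.036 30 [0.528 2.042 0.048] 0.0
0.57 0.036 35 [ 0.538  2.105 -0.112] 0.0
0.57 0.036 40 [ 0.558  2.165 -0.279] 0.0
0.57 0.036 45 [ 0.59   2.22  -0.454] 0.0
[([225.3, 256.8], 0.98, array([0.616, 0.007, 0.006]))]
line [2.26000e-01 9.74000e-01 2.17606e+02 2.28697e+02] 2140
[224.6, 258.0] [211.2, 200.6]
[260.7, 264.3] [252.2, 207.0]
[297.0, 267.7] [293.5, 210.5]
```

View pics/c8.png

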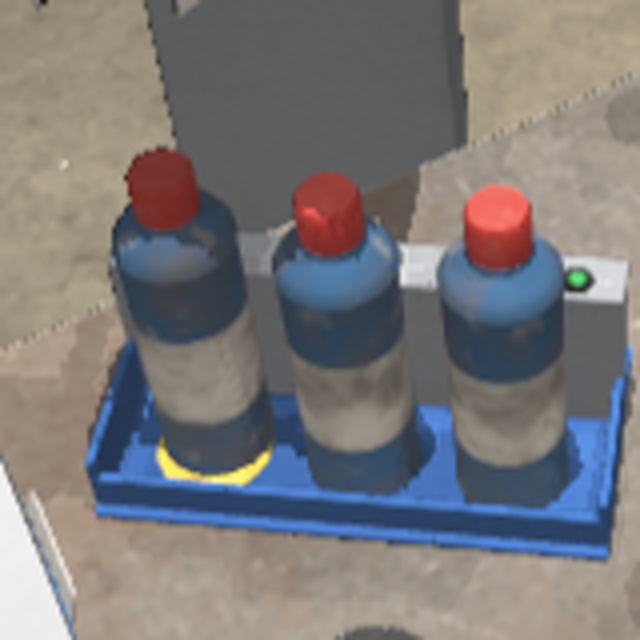

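The can stands straight, with its line slope matching a true vertical. It is about 7–8 mm toward the front on the mark, inside the 20 mm limit. The other two cans are unmoved. Next I'll check reach for tilted poses at the knob with joint limits.

```bash
cat > ik.py <<'E'
import numpy as np
from scipy.optimize import least_squares
from scipy.spatial.transform import Rotation as R
h,L1,e,L2,d=.192,.514,-.049,.382,.292
ry=lambda a:R.from_euler("y",a).as_matrix(); rz=lambda a:R.from_euler("z",a).as_matrix()
def fk(q):
    A=rz(q[0])@ry(q[1]);p=np.array([0,0,h])+A@[0,0,L1]
    A=A@ry(q[2]);p=p+A@[-e,0,L2];A=A@rz(q[3])@ry(q[4]);p=p+A@[0,0,d]
    return p,A[:,2]
lo=[-2.53,-.77,.04,-1,.28];hi=[2.53,2.02,2.7,4.14,2.66]
X=np.array([.99,-.143,0]);Y=np.array([.143,.99,0]);O=np.array([.64,.092,0])
if __name__=="__main__":
  print(fk([-.1139,.4446,1.0491,-.0007,1.5939]))
  for x,y,z in [(-.091,-.085,.043),(-.091,.03,.043),(-.091,-.085,.13)]:
    P=O+X*x+Y*y+[0,0,z]
    for t in (15,20,25,40,45):
      D=X*np.sin(np.radians(t))-[0,0,np.cos(np.radians(t))]
      for q40 in (0,1.5,3.1):
        f=lambda q:np.r_[fk(q)[0]-P,.3*(fk(q)[1]-D)]
        g=least_squares(f,[.1,.5,2,q40,.4],bounds=(lo,hi));
        print(x,y,z,t,q40,g.x.round(2),"ok" if g.cost<1e-6 else round(g.cost,6))
E
python3 ik.py
```

```text
(array([ 0.61741713, -0.07083518,  0.34502312]), array([ 0.05353719, -0.00682877, -0.99854251]))
-0.091 -0.085 0.043 15 0 [ 0.07  0.5   1.91 -0.12  0.47] ok
-0.091 -0.085 0.043 15 1.5 [ 0.07  0.5   1.91 -0.12  0.47] ok
-0.091 -0.085 0.043 15 3.1 [0.18 0.57 2.21 4.14 0.28] 0.005293
-0.091 -0.085 0.043 20 0 [ 0.08  0.49  1.98 -0.23  0.34] ok
-0.091 -0.085 0.043 20 1.5 [ 0.08  0.49  1.98 -0.23  0.34] ok
-0.091 -0.085 0.043 20 3.1 [0.18 0.55 2.2  4.14 0.28] 0.003216
-0.091 -0.085 0.043 25 0 [ 0.1   0.48  2.01 -0.42  0.28] 6e-05
-0.091 -0.085 0.043 25 1.5 [ 0.1   0.48  2.01 -0.42  0.28] 6e-05
-0.091 -0.085 0.043 25 3.1 [0.18 0.54 2.2  4.14 0.28] 0.001663
-0.091 -0.085 0.043 40 0 [ 0.18  0.45  2.05 -1.    0.28] 0.001938
-0.091 -0.085 0.043 40 1.5 [0.13 0.52 2.23 3.71 0.34] ok
-0.091 -0.085 0.043 40 3.1 [0.13 0.52 2.23 3.71 0.34] ok
-0.091 -0.085 0.043 45 0 [ 0.18  0.43  2.05 -1.    0.28] 0.0035
-0.091 -0.085 0.043 45 1.5 [0.15 0.56 2.29 3.58 0.5 ] ok
-0.091 -0.085 0.043 45 3.1 [0.15 0.56 2.29 3.58 0.5 ] ok
-0.091 0.03 0.043 15 0 [ 0.29  0.55  1.82 -0.21  0.55] ok
-0.091 0.03 0.043 15 1.5 [
[... 1032 characters left out ...]
9  -0.14  0.57] ok
-0.091 -0.085 0.13 20 1.5 [ 0.08  0.33  1.9  -0.14  0.57] ok
-0.091 -0.085 0.13 20 3.1 [0.17 0.4  2.24 4.14 0.28] 0.006584
-0.091 -0.085 0.13 25 0 [ 0.09  0.32  1.96 -0.23  0.45] ok
-0.091 -0.085 0.13 25 1.5 [ 0.09  0.32  1.96 -0.23  0.45] ok
-0.091 -0.085 0.13 25 3.1 [0.17 0.38 2.24 4.14 0.28] 0.004231
-0.091 -0.085 0.13 40 0 [ 0.17  0.29  2.09 -1.    0.28] 0.000312
-0.091 -0.085 0.13 40 1.5 [ 0.17  0.29  2.09 -1.    0.28] 0.000312
-0.091 -0.085 0.13 40 3.1 [0.17 0.34 2.22 4.14 0.28] 0.000278
-0.091 -0.085 0.13 45 0 [ 0.17  0.27  2.09 -1.    0.28] 0.001014
-0.091 -0.085 0.13 45 1.5 [0.16 0.33 2.23 4.03 0.28] 3e-06
-0.091 -0.085 0.13 45 3.1 [0.16 0.33 2.23 4.03 0.28] 3e-06
```

A 20° tilt is reachable, with joint 5 at about 0.34. I'll close the fingers, tilt, back off in front of the knob's right side, and descend partway.

Emit:
carry_out:
  translation:
    - [0,0,0]
    - [0,0,0]
    - [0,0,0]
    - [-0.001,0.022,-0.008]
    - [-0.001,0.03,-0.011]
    - [-0.0025,0.03,-0.011]
    - [0,0.017,0.047]
    - [0,0.017,0.047]
    - [0,0.017,0.047]
    - [0,0.0106,0.028]
  turn:
    - [0.1,0,0]
    - [0.1,0,0]
    - [0.095,0,0]
    - [0,0,0]
    - [0,0,0]
    - [0,0,0]
    - [0,0,0]
    - [0,0,0]
    - [0,0,0]
    - [0,0,0]
  gripper: [1,1,1,1,1,1,1,1,1,1]

```text
time: 18.9
tool_pos: [0.5305, 0.0216, 0.1578]
tool_rot: [-2.806, -0.0, -1.698]
contact_force: [-0.9, 0.3, 0.1]
opening: 0.0007
```

Emit:
carry_out:
  translation:
    - [0,0,0]
    - [0,0,0]
    - [0,0,0]
  turn:
    - [0,0,0]
    - [0,0,0]
    - [0,0,0]
  gripper: [1,1,1]

```text
time: 19.2
tool_pos: [0.5343, 0.0213, 0.1636]
tool_rot: [-2.797, 0.0, -1.698]
contact_force: [-0.6, -0.9, 0.8]
opening: 0.0003
```

```bash
cat > kn.py <<'E'
from h import *
from ik import X,Y,O
import sys
s=robot.observe();print({k:np.round(v,4).tolist() for k,v in s.items() if k in("time","tool_rot","contact_force","qpos","tool_pos","opening")})
T=np.array(s["tool_pos"]);print("tcp in rack",np.round([(T-O)@X,(T-O)@Y,T[2]],4))
f=lambda w:np.round([(w-O)@X,(w-O)@Y],4).tolist()
ims=[]
for n in ["wrist","side"]:
    p=cam(n);ims.append(p["img"][:,:,::-1])
    for t,z in [("hood_edge",.107),("lock_knob_grip",.045)]:
        print(n,t,[(np.round(r["pixel"]).tolist(),round(r["score"],2),f(atz(p,r["pixel"],z))) for r in nets.tip_of(p,t)])
    hsv=cv2.cvtColor(p["img"],cv2.COLOR_RGB2HSV);H,S,V=hsv[...,0],hsv[...,1],hsv[...,2]
    k,l,st,c=cv2.connectedComponentsWithStats((((H<6)|(H>174))&(S>170)&(V>70)).astype(np.uint8))
    for i in range(1,k):
        if st[i,4]>60: print("  red",c[i].round(1),st[i].tolist(),f(atz(p,c[i],.06)))
    k,l,st,c=cv2.connectedComponentsWithStats(((H>50)&(H<75)&(S>150)&(V>60)).astype(np.uint8))
    for i in range(1,k):
        if st[i,4]>4: print("  green",c[i].round(1),st[i].tolist())
if len(sys.argv)>1: cv2.imwrite("pics/"+sys.argv[1],np.vstack([ims[0][:280],np.pad(cv2.resize(ims[1][80:280,200:420],None,fx=1.4,fy=1.4),((0,0),(166,166),(0,0)))]))
E
python3 kn.py k9.png
```

```text
{'time': 19.2, 'qpos': [-0.0976, 0.2633, 1.8935, -0.0166, 0.6405, 1.612], 'tool_pos': [0.5343, 0.0213, 0.1636], 'tool_rot': [-2.7972, 0.0001, -1.698], 'contact_force': [-0.5674, -0.8569, 0.7644], 'opening': 0.0003}
tcp in rack [-0.0946 -0.0851  0.1636]
wrist hood_edge [([217.0, 212.0], 0.96, [-0.0739, -0.0005])]
wrist lock_knob_grip [([278.0, 229.0], 0.68, [-0.0872, -0.0391])]
  red [164.9  60.9] [127, 22, 75, 76, 3850] [0.0925, 0.0977]
  red [335.1  64.1] [297, 22, 79, 85, 4572] [0.0755, -0.0912]
  red [57.3 83. ] [28, 52, 58, 62, 2508] [0.0945, 0.2863]
  red [277.9 223.4] [269, 213, 18, 22, 378] [-0.0819, -0.0413]
  green [ 97.6 184.3] [94, 179, 9, 12, 83]
side hood_edge [([321.0, 171.0], 0.86, [-0.0651, -0.0041])]
side lock_knob_grip [([337.0, 185.0], 0.58, [-0.0807, -0.0526])]
  red [322.8 116.5] [318, 111, 13, 14, 124] [0.2012, -0.3498]
  red [299.9 127.7] [294, 121, 13, 15, 170] [0.2079, -0.2381]
  red [277.  140.3] [271, 133, 13, 15, 181] [0.2083, -0.1286]
  red [ 13.6 176.2] [0, 170, 29, 14, 219] [0.6556, 0.4751]
  red [333.1 185.7] [327, 180, 13, 13, 142] [-0.0868, -0.0262]
  green [286.3 186.2] [284, 185, 5, 3, 11]
```

View pics/k9.png

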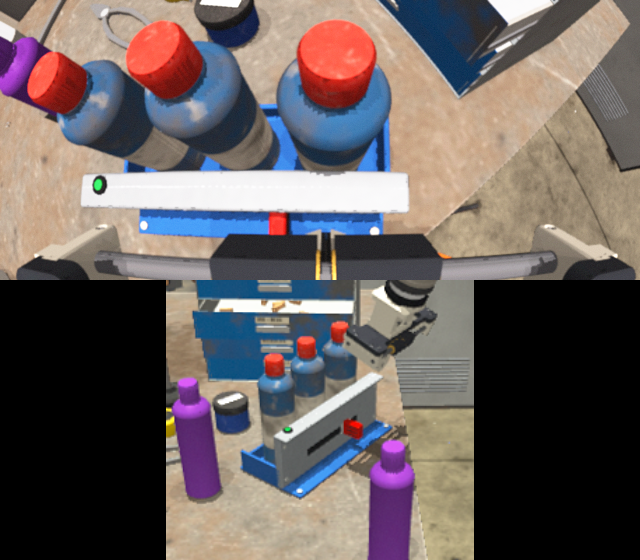

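The wrist view shows the fingers at (325,255), to the right of the red knob at (278,223) and just in front of the hood. The net's hood edge and knob positions match the rack geometry. I'll descend.

Emit:
carry_out:
  translation:
    - [0,0.01,0.028]
    - [0,0.012,0.034]
    - [0,0.011,0.03]
    - [0,0.006,0.016]
    - [0,0.002,0.006]
    - [0,0,0]
    - [0,0,0]
  turn:
    - [0,0,0]
    - [0,0,0]
    - [0,0,0]
    - [0,0,0]
    - [0,0,0]
    - [0,0,0]
    - [0,0,0]
  gripper: [1,1,1,1,1,1,1]

```text
time: 20.2
tool_pos: [0.5328, 0.0214, 0.041]
tool_rot: [-2.8, -0.0, -1.698]
contact_force: [-0.3, -0.5, 1.3]
opening: 0.0004
```

```bash
python3 kn.py
```

```text
{'time': 20.2, 'qpos': [-0.0976, 0.4761, 2.0249, -0.0339, 0.2989, 1.631], 'tool_pos': [0.5328, 0.0214, 0.041], 'tool_rot': [-2.7997, -0.0001, -1.6979], 'contact_force': [-0.3002, -0.5494, 1.2991], 'opening': 0.0004}
tcp in rack [-0.096  -0.0852  0.041 ]
wrist hood_edge [([119.0, 195.0], 0.95, [-0.0735, 0.0006])]
wrist lock_knob_grip [([245.0, 229.0], 0.55, [-0.0865, -0.0397])]
  red [241.7 214.8] [227, 195, 31, 40, 1180] [-0.0789, -0.0416]
side hood_edge [([323.0, 172.0], 0.86, [-0.0693, -0.0042])]
side lock_knob_grip [([334.0, 189.0], 0.69, [-0.0851, -0.0342])]
  red [323.7 117. ] [318, 111, 13, 14, 151] [0.1962, -0.3483]
  red [299.9 127.6] [294, 121, 13, 15, 166] [0.2087, -0.239]
  red [277.  140.3] [271, 133, 13, 15, 182] [0.2083, -0.1287]
  red [ 13.6 176.2] [0, 170, 29, 14, 219] [0.6556, 0.4751]
  red [333.1 185.7] [327, 180, 13, 13, 142] [-0.0869, -0.026]
  green [286.3 186.2] [284, 185, 5, 3, 11]
```

Emit:
carry_out:
  translation:
    - [0,-0.0019,0.0007]
    - [-0.006,0,0]
    - [-0.006,0,0]
    - [-0.004,0,0]
    - [-0.004,-0.0001,0]
    - [-0.004,0,0]
    - [-0.004,-0.0001,0]
    - [-0.004,0,0]
    - [-0.004,-0.0001,0]
    - [0,0,0]
  turn:
    - [0,0,0]
    - [0,0,0]
    - [0,0,0]
    - [0,0,0]
    - [0,0,0]
    - [0,0,0]
    - [0,0,0]
    - [0,0,0]
    - [0,0,0]
    - [0,0,0]
  gripper: [1,1,1,1,1,1,1,1,1,1]

```text
time: 21.5
tool_pos: [0.5386, 0.0571, 0.0399]
tool_rot: [-2.802, -0.0, -1.698]
contact_force: [-0.0, -1.8, -0.5]
opening: 0.0004
```

```bash
python3 kn.py
```

```text
{'time': 21.5, 'qpos': [-0.0134, 0.4908, 1.9968, -0.1218, 0.3188, 1.7935], 'tool_pos': [0.5386, 0.0571, 0.0399], 'tool_rot': [-2.8021, -0.0004, -1.6978], 'contact_force': [-0.0309, -1.7993, -0.4952], 'opening': 0.0004}
tcp in rack [-0.0954 -0.0491  0.0399]
wrist hood_edge [([198.0, 196.0], 0.85, [-0.0728, -0.0017])]
wrist lock_knob_grip [([279.0, 232.0], 0.56, [-0.0868, -0.0228])]
  red [277.3 216.5] [262, 199, 32, 36, 1123] [-0.0786, -0.0242]
  green [  6.8 155.4] [2, 146, 10, 20, 146]
side hood_edge [([321.0, 172.0], 0.9, [-0.0671, -0.0007])]
side lock_knob_grip [([333.0, 188.0], 0.7, [-0.0801, -0.0329])]
  red [323.7 117. ] [318, 111, 13, 14, 152] [0.1963, -0.3485]
  red [299.9 127.7] [294, 121, 13, 15, 170] [0.2082, -0.2385]
  red [277.  140.3] [271, 133, 13, 15, 178] [0.2081, -0.1286]
  red [ 13.6 176.2] [0, 170, 29, 14, 219] [0.6556, 0.4751]
  red [328.  190.2] [323, 184, 13, 12, 83] [-0.0892, -0.0009]
  green [286.3 186.2] [284, 185, 5, 3, 11]
```

The knob has moved about 17 mm and the push force is low. I'll go on to just short of the earliest possible stop.

Emit:
carry_out:
  translation:
    - [-0.004,-0.001,0]
    - [-0.004,-0.0001,0]
    - [-0.004,-0.0001,0]
    - [-0.004,-0.0001,0]
    - [-0.004,-0.0001,0]
    - [-0.003,0,0]
    - [-0.002,0,0]
    - [0,0,0]
    - [0,0,0]
  turn:
    - [0,0,0]
    - [0,0,0]
    - [0,0,0]
    - [0,0,0]
    - [0,0,0]
    - [0,0,0]
    - [0,0,0]
    - [0,0,0]
    - [0,0,0]
  gripper: [1,1,1,1,1,1,1,1,1]

```text
time: 22.7
tool_pos: [0.5422, 0.0814, 0.0399]
tool_rot: [-2.804, -0.001, -1.698]
contact_force: [-4.1, -3.4, 0.2]
opening: 0.0006
```

Emit:
carry_out:
  translation:
    - [-0.001,0,0]
    - [-0.001,0,0]
    - [0,0,0]
  turn:
    - [0,0,0]
    - [0,0,0]
    - [0,0,0]
  gripper: [1,1,1]

```text
time: 23.0
tool_pos: [0.5424, 0.0832, 0.0399]
tool_rot: [-2.804, -0.001, -1.698]
contact_force: [-3.7, -4.5, -0.1]
opening: 0.0001
```

Emit:
carry_out:
  translation:
    - [-0.001,0,0]
    - [-0.001,0,0]
    - [0,0,0]
  turn:
    - [0,0,0]
    - [0,0,0]
    - [0,0,0]
  gripper: [1,1,1]

```text
time: 23.3
tool_pos: [0.5427, 0.0851, 0.0399]
tool_rot: [-2.804, -0.001, -1.698]
contact_force: [-4.6, -5.7, -0.4]
opening: 0.0005
```

```bash
python3 kn.py
```

```text
{'time': 23.3, 'qpos': [0.0508, 0.5022, 1.97, -0.179, 0.3423, 1.9079], 'tool_pos': [0.5427, 0.0851, 0.0399], 'tool_rot': [-2.8042, -0.0011, -1.6984], 'contact_force': [-4.5711, -5.7379, -0.3518], 'opening': 0.0005}
tcp in rack [-0.0954 -0.0208  0.0399]
wrist hood_edge []
wrist lock_knob_grip [([280.0, 232.0], 0.8, [-0.0872, 0.0048])]
  red [277.9 216.5] [262, 199, 32, 37, 1117] [-0.0787, 0.0038]
  green [ 28.5 150.7] [18, 140, 22, 23, 397]
side hood_edge [([324.0, 172.0], 0.87, [-0.0735, -0.0055])]
side lock_knob_grip [([328.0, 195.0], 0.67, [-0.0893, -0.0024])]
  red [323.7 117. ] [318, 111, 13, 14, 152] [0.1963, -0.3485]
  red [299.9 127.6] [294, 121, 13, 15, 169] [0.2084, -0.2386]
  red [277.  140.3] [271, 133, 13, 15, 181] [0.2081, -0.1287]
  red [ 13.6 176.2] [0, 170, 29, 14, 219] [0.6556, 0.4751]
  red [321.7 195.5] [317, 189, 12, 12, 70] [-0.0914, 0.0286]
  green [286.2 184.9] [285, 183, 4, 5, 15]
```

In the side view the flag has begun to rise: its top moved from row 185 to 183. I'll use 1 mm steps now and watch the force.

Emit:
carry_out:
  translation:
    - [-0.001,0.001,0]
    - [-0.001,0,0]
    - [0,0,0]
    - [0,0,0]
  turn:
    - [0,0,0]
    - [0,0,0]
    - [0,0,0]
    - [0,0,0]
  gripper: [1,1,1,1]

```text
time: 24.0
tool_pos: [0.5426, 0.086, 0.0399]
tool_rot: [-2.803, -0.002, -1.7]
contact_force: [-2.1, -13.0, 0.6]
opening: 0.0005
```

Emit:
carry_out:
  translation:
    - [-0.001,0,0]
    - [0,0,0]
    - [0,0,0]
  turn:
    - [0,0,0]
    - [0,0,0]
    - [0,0,0]
  gripper: [1,1,1]

```text
time: 24.3
tool_pos: [0.5426, 0.0864, 0.0399]
tool_rot: [-2.804, -0.002, -1.7]
contact_force: [-2.2, -18.5, 0.1]
opening: 0.0004
```

```bash
python3 kn.py | grep -v "0.1\|0.6"
```

```text
tcp in rack [-0.0957 -0.0195  0.0399]
wrist hood_edge []
side lock_knob_grip []
  red [299.9 127.7] [294, 121, 13, 15, 169] [0.2082, -0.2384]
  green [286.2 184.9] [285, 183, 4, 5, 15]
```

The motion stopped (0.4 mm travelled for 1 mm commanded) and the force rose to 18 N, so this is the stop. I'll relax the push and check the flag.

Emit:
carry_out:
  translation:
    - [0.001,0,0]
    - [0,0,0]
  turn:
    - [0,0,0]
    - [0,0,0]
  gripper: [1,1]

```text
time: 24.8
tool_pos: [0.5426, 0.086, 0.0399]
tool_rot: [-2.803, -0.001, -1.7]
contact_force: [-2.5, -13.2, -0.3]
opening: 0.0007
```

```bash
python3 - <<'E'
from h import *
from ik import X,Y,O
w=cam("wrist");sd=cam("side");sc=cam("scene")
hs=cv2.cvtColor(sc["img"],cv2.COLOR_RGB2HSV);m=(hs[...,0]>50)&(hs[...,0]<75)&(hs[...,1]>120)&(hs[...,2]>60)
ys,xs=np.nonzero(m);k=(abs(xs-313)<25)&(abs(ys-215)<35);print("scene green",xs[k].min(),xs[k].max(),ys[k].min(),ys[k].max()) if k.any() else print("none")
for y in (.10,.11,.115,.12):
    b=O+X*-.049+Y*y
    print(y,[ (proj(p,b+[0,0,.113]),proj(p,b+[0,0,.121])) for p in (sd,sc)])
a=sd["img"][165:215,265:345,::-1];b=sc["img"][180:230,275:355,::-1]
d0=cv2.imread("pics/side0.png")[165:215,265:345];e0=cv2.imread("pics/scene0.png")[180:230,275:355]
cv2.imwrite("pics/f10.png",cv2.resize(np.vstack([np.hstack([d0,a]),np.hstack([e0,b])]),None,fx=5,fy=5,interpolation=cv2.INTER_NEAREST))
E
```

```text
scene green 312 315 216 220
0.1 [([289.9, 184.7], [289.7, 181.9]), ([306.6, 221.0], [306.5, 218.6])]
0.11 [([287.2, 186.4], [287.0, 183.7]), ([311.1, 221.4], [311.1, 219.0])]
0.115 [([285.8, 187.3], [285.7, 184.6]), ([313.4, 221.6], [313.4, 219.1])]
0.12 [([284.5, 188.2], [284.3, 185.4]), ([315.7, 221.7], [315.6, 219.3])]
```

View pics/f10.png

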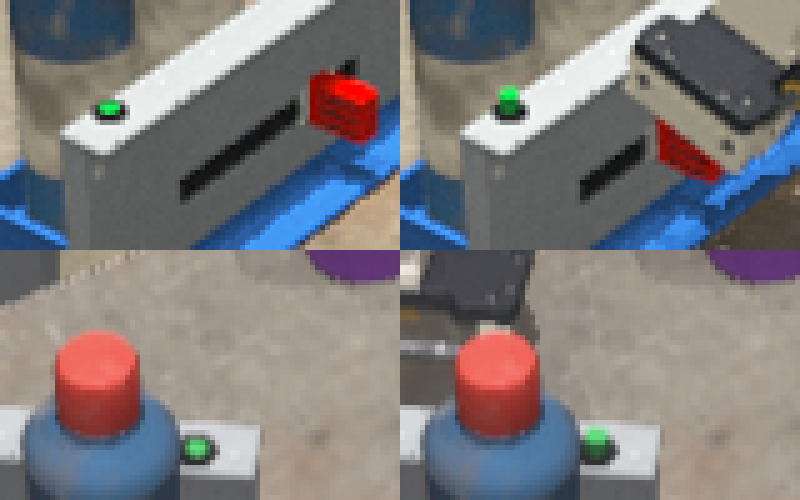

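Both views show the green pin standing up about 2–3 px against the start, which matches 8 mm. The force rose hard over less than 1 mm. I'll withdraw.

Emit:
carry_out:
  translation:
    - [0.002,0,0]
    - [0.004,0.001,0]
    - [0.01,0.001,0]
    - [0,-0.01,-0.028]
    - [0,-0.01,-0.028]
    - [0,-0.014,-0.038]
    - [0,-0.014,-0.038]
    - [0,0,0]
  turn:
    - [0,0,0]
    - [0,0,0]
    - [0,0,0]
    - [0,0,0]
    - [0,0,0]
    - [0,0,0]
    - [0,0,0]
    - [0,0,0]
  gripper: [1,1,1,1,1,1,1,1]

```text
time: 25.75
tool_pos: [0.5442, 0.0724, 0.1866]
tool_rot: [-2.789, 0.002, -1.697]
contact_force: [1.2, 0.3, 1.0]
opening: 0.0001
```

```bash
python3 kn.py; python3 - <<'E'
from h import *
sd=cam("side");sc=cam("scene")
a=cv2.resize(sd["img"][100:220,240:360,::-1],None,fx=3,fy=3,interpolation=cv2.INTER_CUBIC);b=cv2.resize(sc["img"][170:290,200:320,::-1],None,fx=3,fy=3,interpolation=cv2.INTER_CUBIC)
cv2.imwrite("pics/f11.png",np.hstack([a,b]))
E
```

```text
{'time': 25.75, 'qpos': [0.021, 0.2581, 1.8272, -0.0751, 0.7079, 1.7671], 'tool_pos': [0.5442, 0.0724, 0.1866], 'tool_rot': [-2.7886, 0.0022, -1.6973], 'contact_force': [1.1906, 0.2651, 1.0106], 'opening': 0.0001}
tcp in rack [-0.092  -0.0331  0.1866]
wrist hood_edge [([288.0, 218.0], 0.72, [-0.074, -0.0013])]
wrist lock_knob_grip [([287.0, 234.0], 0.86, [-0.0883, 0.0069])]
  red [269.7  76.8] [235, 38, 67, 75, 3305] [0.0775, 0.0309]
  red [136.3  88.9] [104, 57, 64, 63, 2668] [0.0776, 0.202]
  red [428.9  95.7] [396, 60, 70, 71, 3181] [0.0605, -0.1415]
  red [288.4 226.1] [281, 218, 16, 17, 268] [-0.0806, 0.0042]
  green [154.6 190.4] [149, 185, 12, 12, 111]
side hood_edge [([321.0, 171.0], 0.95, [-0.0647, -0.0038])]
side lock_knob_grip [([328.0, 197.0], 0.72, [-0.0949, 0.0074])]
  red [299.9 127.8] [294, 121, 13, 15, 169] [0.2078, -0.238]
  red [277.  140.4] [271, 133, 13, 16, 180] [0.2079, -0.1281]
  red [ 13.6 176.2] [0, 170, 29, 14, 219] [0.6556, 0.4751]
  red [323.  193.2] [317, 187, 13, 14, 148] [-0.0876, 0.0182]
  green [286.2 184.9] [285, 183, 4, 5, 15]
```

View pics/f11.png

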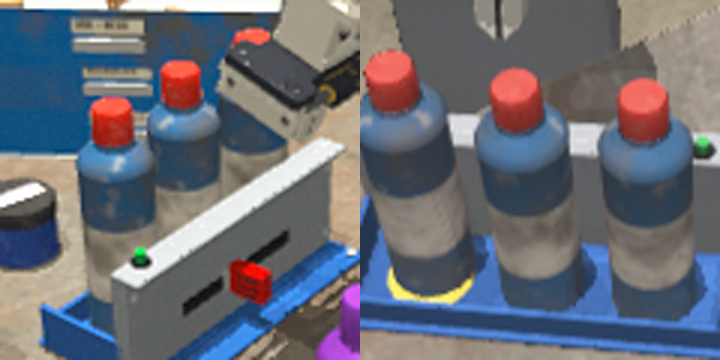

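The flag stays up and all the cans stand. However, the knob travel I measure (about 46 mm) is a little under the stated 50 mm minimum, so I'll measure the flag height at sub-pixel level.

```bash
python3 - <<'E'
from h import *
from ik import X,Y,O
for n in ("side","scene"):
    new=np.mean([cam(n)["img"].astype(float) for _ in range(3)],0);p=cam(n);old=cv2.imread(f"pics/{n}0.png")[:,:,::-1].astype(float)
    c=(286,185) if n=="side" else (313,218)
    b=O+X*-.049+Y*.113
    w=np.linalg.norm(np.subtract(proj(p,b+Y*.005+[0,0,.113]),proj(p,b-Y*.005+[0,0,.113])))
    Tm=np.array(p["world_from_camera"]);dist=np.linalg.norm(Tm[:3,3]-b-[0,0,.113]);
    e=p["fx"]/dist*.01; v=abs(proj(p,b+[0,0,.113])[1]-proj(p,b+[0,0,.121])[1])
    print(n,"pin width px",round(e,2),"8mm px",round(v,2))
    for nm,im in (("old",old),("new",new)):
        r=im[c[1]-9:c[1]+10,c[0]-7:c[0]+8];g=np.clip(r[...,1]-np.maximum(r[...,0],r[...,2]),0,None)
        ys,xs=np.mgrid[:19,:15];print(nm,"sum",g.sum().round(),"peak",g.max().round(),"cy",round((g*ys).sum()/g.sum()+c[1]-9,2));print((g.sum(1)).round().astype(int).tolist())
E
```

```text
side pin width px 4.09 8mm px 2.8
old sum 1561.0 peak 161.0 cy 186.41
[0, 2, 0, 0, 2, 4, 2, 9, 6, 322, 671, 424, 13, 14, 15, 18, 14, 20, 25]
new sum 2138.0 peak 157.0 cy 184.56
[0, 1, 0, 0, 2, 4, 198, 562, 542, 264, 272, 182, 11, 16, 16, 14, 15, 18, 24]
scene pin width px 4.57 8mm px 2.4
old sum 1244.0 peak 97.0 cy 219.15
[0, 0, 0, 0, 0, 0, 0, 0, 49, 313, 414, 340, 128, 0, 0, 0, 0, 0, 0]
new sum 1559.0 peak 98.0 cy 217.47
[0, 0, 0, 0, 0, 0, 115, 343, 406, 326, 184, 137, 48, 0, 0, 0, 0, 0, 0]
```

The top of the flag moved 2.6 px in the side view, where 8 mm is 2.8 px, and 2.2 px in the scene view, where 8 mm is 2.4 px. That puts it about 7.4 mm up, consistent with the hard stop I felt. I'll hand in.

```bash
python3 -c "
from cell import robot
print(robot.hand_in()); print(robot.observe()['time'])"
```

```text
the job is handed in; nothing more can be done
None
the job is handed in; nothing more can be done
```

The tipped can is upright on the yellow mark and released. The lock knob is pushed to its end stop with the green flag up. I handed the job in at about 26 s of the 72 s; the hand-in gives no verdict.

**Can:** I gripped it by its cap from above and let it swing upright in the grip. I then carried it round in front of the rack and lowered it into the lane.
- **Stance:** it stands vertical, its slope in the scene image matching a true vertical.
- **Position:** it is about 7–9 mm off the mark's centre, towards the housing, against the 20 mm limit. While lowering, it touched the floor about 3 mm early and I pressed it with about 20 N for a moment before easing off.
- **Neighbours:** the two other cans show no shift in the images.

**Knob:** I pushed it left with the closed fingers tilted 20°, then in 1 mm steps.
- **Stop:** the force rose from about 6 to 13 N, then 18.5 N, over roughly 1.3 mm. That peak is above the 10–15 N you gave, but below the roughly 25 N at which the stop would slip.
- **Flag:** after I withdrew it stayed up about 7.4–7.5 mm, measured in two views.

**One check disagreed:** from the images the knob travelled about 46 mm, but the stop should be at 50 mm or more. I put that down to measuring error or the knob not starting exactly at 0, because the force and the flag height both indicated it was fully home.

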